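Check the roller-lever door switch of the drying cubby

ROBOT

A 7-joint arm with a two-finger parallel gripper is mounted at the origin on the work surface. World frame = base frame: x ahead of the robot, y to its left, z up, the work surface at z = 0. Lengths are in m, angles in rad, forces in N, time in s.
With the tool pointing down it reaches from about 0.35 to 0.9 m from the base axis. Payload 19.9 kg.
Tool frame: the origin (TCP) lies midway between the tips of the shut fingers; the grasp point (between the pads) lies tcp_to_grasp behind it (tcp_to_grasp is the distance from the TCP to the grasp point, in m); z points along the fingers, y is the direction in which the jaws open and shut (so a half turn about z gives the same grasp; the last joint's range is limited). The gripper opens to 94 mm and grips with 3 to 60 N. Pads are 16 mm wide; open, the fingers measure 119 mm over their backs; the gripper's body (75 mm by 177 mm) begins 78 mm behind the grasp point.
Start: joints at [1.304, 0.417, -0.01, 1.614, 0.005, 1.111, -0.053], TCP at [0.139, -0.609, 0.205] pointing down, gripper open.
Joint ranges: [-2.81, 2.81], [-0.39, 2.02], [-1.27, 1.25], [0.06, 2.57], [-1.19, 4.33], [0.19, 2], [-2.82, 2.82]. Speed limits (rad/s): [1.89, 1.89, 2.39, 2.39, 3.01, 3.01, 3.01].

INTERFACE

Orientations are given as a unit quaternion [w, x, y, z].
In Python, from station import read_state, grab_frame, camera_info, finish_job, tcp_to_grasp gives the robot as it stands.
- The arm moves only by the shell command python3 -m creep 'ROWS' [OPENING] [FORCE]. ROWS is text: rows parted by semicolons, each of 4 numbers parted by spaces: the shift along the tool's x, y, z in m, then the turn about the tool's z in rad. In form: dx dy dz twist; .... A call has 1 to 8 rows; each row is the pose to reach, as a shift and turn from the pose measured when the call began, along the tool's axes at that moment; what a row does not reach only later rows make up. A row lasts 1/12 s, in which the tool goes at most 41.7 mm and 7.16 degrees, less where a joint would pass 70% of its speed; a pose out of reach is approached as far as the arm can. A call with a gripper value outside its range is refused whole. OPENING is the closure, from 0 (fully open) to 1 (shut), set as the call begins (- or left out, the last holds). The fingers move at their own pace and stop on an object; FORCE is the grip in N (left out, the last holds). Time passes only in rows, so rows that repeat a pose let the fingers close. It gives the time, the measured TCP pose, the force and the opening at its end, in the units of the state.
- read_state(): the state, without advancing time (a new reading comes with each control period).
- grab_frame(name): name is "side" or "top"; returns (picture, depth): 420x560x3 uint8, blue, green, red; 420x560 float32, m along the optical axis (not along the pixel's ray), 0 where there is no reading.
- camera_info(name): a dict with "intrinsics" (3x3 intrinsics, pixels), "R" (3x3) and "t" (3): a world point X has camera coordinates R X + t. Camera axes: x right, y down, z forward; pixel columns grow to the right and rows downward; lengths in m; the calibration is good to about 2 mm. A picture is of the moment at which its call begins. camera_info takes no time and is no camera call.
- finish_job(): hands the job in, once; it reports no verdict.
The state is a dict: "t": time; "q": joint angles; "joint_velocities": joint speeds; "effort": joint torques, N m; "position": TCP position; "tcp_rot": TCP orientation; "ft_force": force on the tool from outside, world axes, zero at the start; "ft_torque": the same for the moment, N m; "grip_width": finger opening in m.
Only numpy, scipy, OpenCV 4.12 (cv2) and the standard library are available. Lean on these libraries where they do the work, as an engineer would, in place of code of your own. Each camera call takes 0.05 s, during which the arm holds its last target. There are 200 camera calls.

TASK

Check the door switch of the drying cubby: lift the headlamp, which hangs in the way of the door, off the pole hook, stand it gently upright on the charging pad, then swing the cubby door wide open. Press the roller lever of the switch on the cubby's roof with a fingertip just until it clicks, keep it there for a second without forcing it on into its overtravel, and let it spring back. Then shut the door fully, so that the door holds the switch in again, and leave everything else where it stands.

Things in the scene. Friction and masses are not known exactly. Their poses are not given: they have to be found in the camera images.
- cubby: drying cubby of birch plywood, fixed: 160 deep (x), 280 wide (y), 200 high; own -x is its front, front edges at own x = -80. Origin: centre of its underside. On the roof's front lies the switch, a black housing 30 x 58 x 24 high (own x -66 to -36, y -34 to 24). Door shut: inner face 6, outer face 18 ahead of the front edges (it rests on bumpers)
- door (a joint): angle of the cubby door, rad: 0 shut (so it starts), grows as it swings out to the front, stop at 1.75. Upright panel 270 wide, 12 thick, from 20 to 225 above the shelf (25 proud of the roof), hinged at the cubby's own +y side. The stiff hinge (about 0.5 N m, 3 N at the handle) lets it stay where it is left. Shut, its top edge holds the switch roller in
- door_hinge (a point): point on the door's upright hinge axis, at height 200, own x = -92, y = 138 of the cubby, at mid-thickness of the panel. With the door shut the panel runs 270 from here towards the cubby's own -y. Its axes turn with the door
- door_handle (a point): middle of the door's level steel bar handle: 10 dia, 80 long, parallel to the panel, 165 from the hinge axis, its centre line 42 out from the panel's outer face (a finger fits behind it: 37 free), height 200, 25 below the door's top edge. Its axes turn with the door: own x points through the panel to the inside, own y along the bar towards the hinge
- switch_lever (a joint): angle of the switch's lever, rad, about an upright pivot: 0 sprung out, grows as the roller is pushed in. Clicks at 0.15; past 0.27 it is overtravelled; stop 0.34. The shut door holds it at about 0.21. Force at the roller: 0.6 N at first, 1.5 N at the click; from 0.17 on it meets the stiff plunger and climbs fast: 3.5 N at 0.21, 5 N at 0.24, 6 N at 0.27. Springs back when let go
- roller (a point): centre of the white roller (18 dia, 14 high, upright axis) at the end of the 65 mm lever, 13 above the roof. Released it stands 11 ahead of the cubby's front edges, at own y = 38 of the cubby, and moves nearly straight in along the cubby's own +x: 9.5 from released to the click, 13.5 where the shut door holds it, 17 at the overtravel limit. Its axes turn with the lever
- pole_hook: hook for poles, fixed, before the free-edge side of the door: steel foot plate 90 x 100 x 12, wooden post 20 square, 282 tall; a steel arm of 9 dia runs level along own +y from the post at height 270 and turns up 14 at its end, own y = 100. Origin at the centre of its underside
- hook_bar (a point): point on the axis of the hook's arm where the headlamp hangs, 75 from the post's axis, height 270
- headlamp: black aluminium headlamp, 0.2 to 0.3 kg, 150 tall: flat foot 64 (x) x 62 (y) x 8; lamp head 58 dia reaching own y = 40; battery reaching y = -29; upright strap 40 wide (x), 8 thick (y), with a window 20 wide from z = 98 to 138 round the hook's arm. Own y lies along the arm. To come off, rise 15 to 25, then go own +y past the tip. Origin: under the strap's centre
- lamp_grip (a point): point in the strap at z = 125, a good place to pinch it from above across its 40 mm width (fingers closing along its own x, one each side of the hook's arm)
- charge_pad: square black charging pad with a grey ring, fixed, 140 x 140 x 12 high; origin at the centre of its underside
- cup: green ceramic mug, 76 dia, 85 high, handle at own +y; bystander; origin under its centre
- wax_box: white plastic wax box 72 x 72 with round twist cap, 92 high; bystander; origin under its centre
- flask: blue flask 72 dia, 210 high; bystander; origin under its centre
- tin: aluminium tin 80 dia, 55 high; bystander; origin under its centre
- boot_brush: wooden boot brush 190 x 56 x 48 high, lying bristles down on the back of the cubby's roof; bystander; origin under its centre
- wax_block: yellow ski wax block 110 x 50 x 30 in a paper band; bystander; origin under its centre
There are look-alikes about, which are no part of the job. Leave any purple or yellow look-alike of the headlamp alone. Of the things shaped like the charge_pad, the black one is meant.

How it is judged:
By the outcome, as a careful person would: the job done as asked, in the order asked, and still so for the second after the job is handed in, with the robot touching nothing.
It also fails if it takes over 72 s, if anything falls off the work surface, if the arm or the gripper's body presses on something with over 40 N, if the wrist force passes 120 N, or if a joint passes its speed limit or range.

## Working session

There is one attempt and no reset: what is moved stays moved. The work goes in short steps, Python scripts to look and compute and a shell command to move; the robot and the scene stay as the last step left them, time stands still between calls to the robot, and variables do not carry over. Pictures are saved under pics/ and viewed, about 8 in all and at most 12, crops included, and the job is handed in when it is done.

```bash
ls; mkdir -p pics; cat > h.py <<'E'
import numpy as np, cv2
from station import *
def shot(n,f,crop=None,s=1):
    p,d=grab_frame(n); np.savez('pics/'+f+'.npz',p=p,d=d)
    show(p,f,crop,s); return p,d
def show(p,f,crop=None,s=1):
    if crop: a,b,c,e=crop; p=p[b:e,a:c]
    cv2.imwrite('pics/'+f+'.png',cv2.resize(p,None,fx=s,fy=s,interpolation=cv2.INTER_CUBIC))
def world(n,u,v,d):
    c=camera_info(n);K=np.array(c['intrinsics']);R=np.array(c['R']);t=np.array(c['t'])
    return R.T@(np.linalg.inv(K)@np.array([u,v,1.])*d-t)
def onz(n,u,v,z):
    c=camera_info(n);K=np.array(c['intrinsics']);R=np.array(c['R']);t=np.array(c['t'])
    o=-R.T@t; r=R.T@np.linalg.inv(K)@np.array([u,v,1.]); return o+r*(z-o[2])/r[2]
def cloud(n,d):
    c=camera_info(n);K=np.array(c['intrinsics']);R=np.array(c['R']);t=np.array(c['t'])
    v,u=np.mgrid[:d.shape[0],:d.shape[1]]
    P=np.stack([(u-K[0,2])/K[0,0]*d,(v-K[1,2])/K[1,1]*d,d],-1)
    return (P-t)@R
def proj(n,X):
    c=camera_info(n); x=np.array(c['R'])@X+np.array(c['t']); y=np.array(c['intrinsics'])@x; return y[:2]/y[2]
def st():
    s=read_state()
    from scipy.spatial.transform import Rotation as Ro
    w,x,y,z=s['tcp_rot']; R=Ro.from_quat([x,y,z,w]).as_matrix()
    print('t',round(s['t'],2),'p',np.round(s['position'],4),'F',np.round(s['ft_force'],1),'w',round(s['grip_width'],4),'q',np.round(s['q'],2)); print(np.round(R,3).tolist())
    return s,R
def rel(target):
    s,R=st(); print('tool shift',np.round(R.T@(np.array(target)-s['position']),4))
E
python3 - <<'E'
from h import *
print(tcp_to_grasp)
st()
for n in('side','top'):
    shot(n,n+'0',None,1.4); c=camera_info(n); print(n,np.round(-np.array(c['R']).T@np.array(c['t']),3),np.round(c['R'],2).tolist(),c['intrinsics'][0])
E
```

```text
pics
0.0188
t 0.0 p [ 0.1392 -0.6089  0.2048] F [-0.6 -0.1  0.2] w 0.0938 q [ 1.3   0.42 -0.01  1.61  0.    1.11 -0.05]
[[0.975, 0.223, -0.0], [0.223, -0.975, 0.001], [-0.0, -0.001, -1.0]]
side [-0.562 -0.984  1.431] [[0.63, -0.77, -0.01], [-0.52, -0.41, -0.75], [0.58, 0.48, -0.66]] [541.85164929   0.         280.52385667]
top [ 0.347 -0.048  1.534] [[-0.03, -1.0, 0.0], [-0.99, 0.02, -0.12], [0.12, -0.01, -0.99]] [388.88685915   0.         276.09066892]
```

View pics/side0.png

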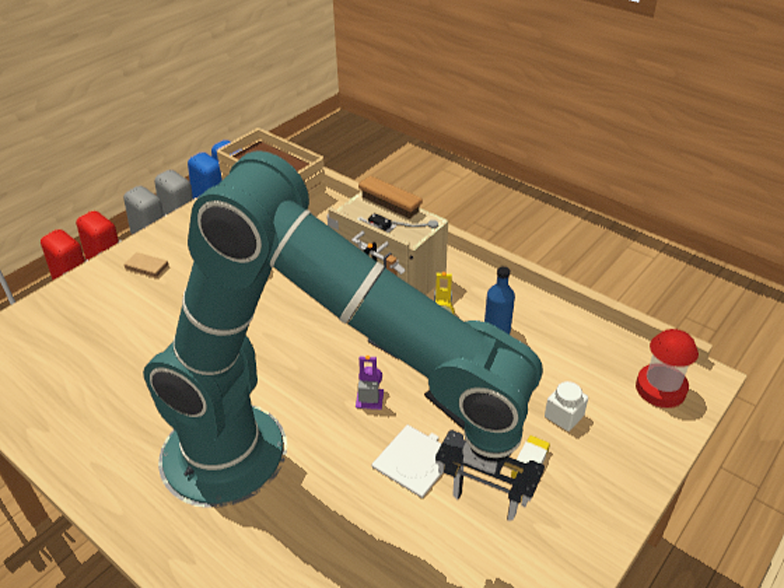

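View pics/top0.png

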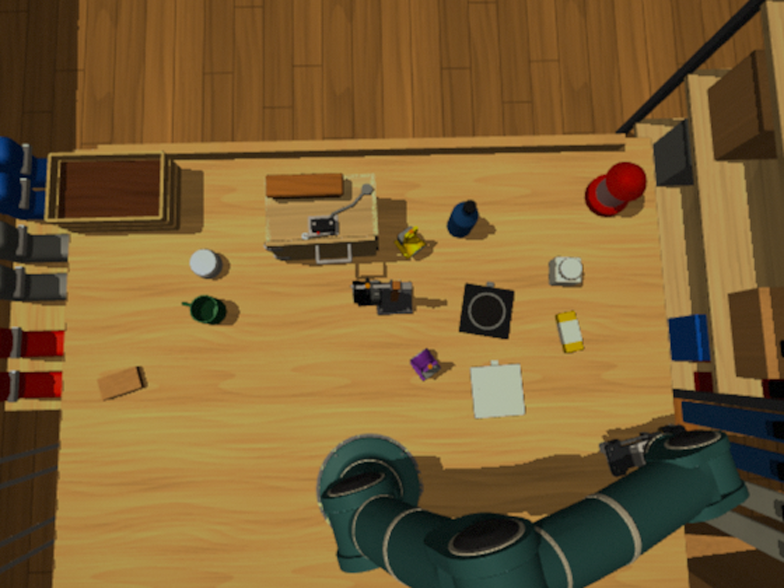

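The side view shows the arm, the cubby beyond it, a purple and a yellow look-alike, and a white pad. The top view (1.4×) shows the cubby at (320,210), the hook and lamp at (380,295), the black pad at (487,311), and the mug, tin and others nearby. I'll measure next.

```bash
python3 - <<'E'
from h import *
z=np.load('pics/top0.npz');p,d=z['p'],z['d']
show(p,'crop1',(180,115,380,265),4)
P=cloud('top',d)
sub=P[115:250,170:390]
# height-labelled clusters
def box(name,u0,u1,v0,v1,z0,z1):
    q=P[v0:v1,u0:u1].reshape(-1,3); q=q[(q[:,2]>z0)&(q[:,2]<z1)&(d[v0:v1,u0:u1].ravel()>0)]
    if len(q)<3: print(name,len(q));return
    r=cv2.minAreaRect((q[:,:2]*1000).astype(np.float32))
    print(name,len(q),'mean',np.round(q.mean(0),4),'rect',np.round(r[0],1),np.round(r[1],1),round(r[2],1),'zmed',round(np.median(q[:,2]),4))
box('pad',320,375,195,250,.007,.02)
box('roof',180,275,120,178,.19,.206)
box('doortop',180,280,160,190,.215,.235)
box('hookarm/post',240,310,190,230,.255,.3)
box('strap',240,280,190,230,.255,.40)
box('lamp',240,270,190,230,.15,.25)
box('foot',260,300,200,230,.005,.02)
box('handle',215,260,170,195,.19,.21)
box('sw',200,260,150,175,.212,.24)
box('tin',130,165,170,205,.04,.07)
box('cup',125,165,205,240,.07,.1)
box('yellow',280,310,160,190,.1,.2)
box('flask',315,345,140,175,.1,.3)
E
```

```text
pad 1157 mean [ 0.4709 -0.3385  0.0118] rect [ 473.3 -336.4] [210.  183.5] 6.3 zmed 0.0116
roof 2490 mean [0.7116 0.0915 0.1993] rect [716.8 101.6] [189.7 283.7] 0.3 zmed 0.1992
doortop 444 mean [0.6453 0.1022 0.2232] rect [655.4 103.1] [ 51.5 266. ] 1.8 zmed 0.2234
hookarm/post 197 mean [ 0.514  -0.0508  0.2758] rect [516.6 -46.5] [ 37.5 139.4] 5.8 zmed 0.2755
strap 112 mean [ 0.5134 -0.0211  0.278 ] rect [513.  -22.1] [90.6 37.5] 88.5 zmed 0.2762
lamp 189 mean [ 0.5085 -0.0033  0.2065] rect [512.6  -4.5] [59.4 52.7] 89.5 zmed 0.2081
foot 385 mean [ 0.5015 -0.0843  0.0112] rect [507.8 -79.2] [147.4 111.4] 84.2 zmed 0.011
handle 202 mean [0.6127 0.0743 0.2016] rect [618.1  75.4] [154.4  66.3] 89.9 zmed 0.2019
sw 439 mean [0.6536 0.0946 0.2229] rect [666.2  99.4] [ 71.2 203.4] 1.5 zmed 0.2234
tin 325 mean [0.6212 0.4409 0.053 ] rect [621.4 442.6] [74.2 75.8] 42.8 zmed 0.0535
cup 120 mean [0.4924 0.4336 0.0804] rect [488.2 436.2] [74.7 89.4] 16.9 zmed 0.0813
yellow 44 mean [ 0.6708 -0.1256  0.1418] rect [ 671.8 -125.8] [ 8.8 39.5] 36.8 zmed 0.1478
flask 330 mean [ 0.7102 -0.2668  0.1558] rect [ 716.5 -270.6] [69.7 63.1] 51.0 zmed 0.1455
```

View pics/crop1.png

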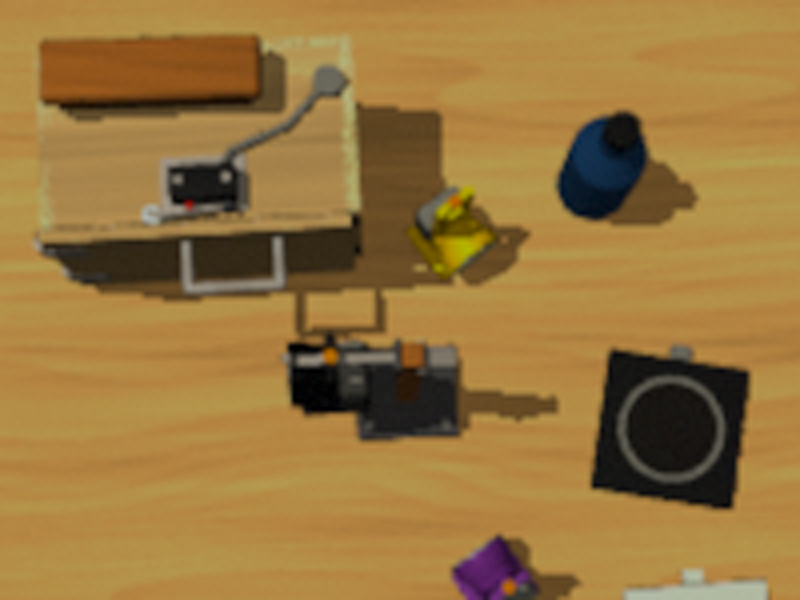

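```bash
python3 - <<'E'
from h import *
P=cloud('top',np.load('pics/top0.npz')['d'])
def g(n,u,v,z): 
    u,v=180+u/4-.375,115+v/4-.375; r=onz('top',u,v,z); print(n,np.round(r,4),'depthpt',np.round(P[int(round(v)),int(round(u))],3)); return r
c=[g('pad',u,v,.012) for u,v in((611,350),(749,372),(733,508),(592,488))]; print('padc',np.mean(c,0))
e=c[0]-c[1];f=c[3]-c[2]; print('pad yaw of left edge dir(deg from +y)',[np.degrees(np.arctan2(-w[0],w[1])) for w in(e,f)], [np.degrees(np.arctan2(w[1],w[0])) for w in (c[0]-c[3],c[1]-c[2])])
a=g('post',412,355,.282);b=g('tip',291,358,.275);s=g('strap',331,355,.2865)
print('arm yaw',np.degrees(np.arctan2(-(b-a)[0],(b-a)[1])),np.linalg.norm((b-a)[:2]))
for n,u,v in(('RBL',38,38),('RBR',350,36),('RFL',38,238),('RFR',357,212)): g(n,u,v,.2)
g('doorTL',38,243,.225);g('doorTR',360,210,.225)
g('h1',187,288,.2);g('h2',280,288,.2);g('roller',151,214,.215)
for n,u,v in (('swa',163,158),('swb',245,160),('swc',243,208),('purple',497,570),('yellow',450,215)): g(n,u,v,.224)
x=P[205:225,250:300].reshape(-1,3)
x=x[(x[:,2]>.262)]; y=x
print(y[np.argsort(y[:,1])][:,:].round(3)[::6].tolist())
E
```

```text
pad [ 0.5528 -0.2827  0.012 ] depthpt [ 0.555 -0.284 -0.003]
pad [ 0.5275 -0.418   0.012 ] depthpt [ 0.526 -0.418  0.014]
pad [ 0.3942 -0.3952  0.012 ] depthpt [ 0.393 -0.398  0.003]
pad [ 0.4172 -0.2582  0.012 ] depthpt [ 0.416 -0.26   0.008]
padc [ 0.47294235 -0.33850623  0.012     ]
pad yaw of left edge dir(deg from +y) [np.float64(-10.599644787970945), np.float64(-9.534929745659879)] [np.float64(-10.21846299982066), np.float64(-9.71866819802692)]
post [ 0.5163 -0.0792  0.282 ] depthpt [ 0.518 -0.081  0.279]
tip [0.5172 0.0194 0.275 ] depthpt [0.516 0.02  0.285]
strap [ 0.5173 -0.0136  0.2865] depthpt [ 0.518 -0.013  0.29 ]
arm yaw -0.5548234967441447 0.09866614838517651
RBL [0.8192 0.2424 0.2   ] depthpt [ 0.893  0.288 -0.007]
RBR [ 0.8143 -0.0341  0.2   ] depthpt [ 0.812 -0.034  0.201]
RFL [0.6385 0.2422 0.2   ] depthpt [ 0.683  0.287 -0.002]
RFR [ 0.6548 -0.0366  0.2   ] depthpt [ 0.654 -0.037  0.198]
doorTL [0.6287 0.2367 0.225 ] depthpt [0.634 0.241 0.205]
doorTR [ 0.6507 -0.0395  0.225 ] depthpt [ 0.658 -0.041  0.196]
h1 [0.591  0.1127 0.2   ] depthpt [0.59  0.114 0.201]
h2 [0.589  0.0319 0.2   ] depthpt [0.588 0.031 0.201]
roller [0.654  0.1414 0.215 ] depthpt [0.654 0.142 0.218]
swa [0.7009 0.1293 0.224 ] depthpt [0.708 0.134 0.199]
swb [0.6974 0.0587 0.224 ] depthpt [0.703 0.06  0.198]
swc [0.6552 0.061  0.224 ] depthpt [0.66  0.064 0.2  ]
purple [ 0.341  -0.1467  0.224 ] depthpt [ 0.341 -0.159  0.069]
yellow [ 0.6447 -0.1167  0.224 ] depthpt [ 0.665 -0.121  0.142]
[[0.509, -0.107, 0.264], [0.512, -0.094, 0.271], [0.505, -0.087, 0.272], [0.507, -0.083, 0.283], [0.511, -0.074, 0.283], [0.504, -0.07, 0.284], [0.513, -0.061, 0.273], [0.347, -0.048, 1.534], [0.514, -0.035, 0.27], [0.513, -0.025, 0.274], [0.5, -0.018, 0.275], [0.509, -0.015, 0.284], [0.509, -0.012, 0.284], [0.512, -0.009, 0.289], [0.514, 0.001, 0.272], [0.514, 0.011, 0.274], [0.513, 0.02, 0.283]]
```

```bash
cat >> h.py <<'E'
def rel(target,yaw=None):
    s,R=st(); tw=0
    if yaw is not None:
        tw=np.arctan2(R[1,0],R[0,0])-np.radians(yaw); tw=(tw+np.pi)%(2*np.pi)-np.pi
    print('SHIFT',*np.round(R.T@(np.array(target)-s['position']),4),'TW',round(tw,4))
E
python3 -m creep '0.498 -0.501 -0.155 -1.346;0.498 -0.501 -0.155 -1.346;0.498 -0.501 -0.155 -1.346;0.498 -0.501 -0.155 -1.346;0.498 -0.501 -0.155 -1.346;0.498 -0.501 -0.155 -1.346;0.498 -0.501 -0.155 -1.346;0.498 -0.501 -0.155 -1.346' 0
python3 -c "
from h import *
rel([.513,-.01,.36],90)"
```

```text
t: 0.77
position: [0.312, -0.331, 0.2772]
tcp_rot: [-0.0, 0.817, 0.577, -0.0]
ft_force: [1.1, -1.1, -0.6]
grip_width: 0.0938
t 0.77 p [ 0.312  -0.331   0.2772] F [ 1.1 -1.1 -0.6] w 0.0938 q [ 1.07  0.05 -0.33  1.91  0.02  1.18  0.39]
[[0.333, 0.943, -0.001], [0.943, -0.333, 0.001], [0.0, -0.001, -1.0]]
SHIFT 0.3697 0.0824 -0.0828 TW -0.3399
```

```bash

python3 -m creep '0.37 0.082 -0.083 -0.34;0.37 0.082 -0.083 -0.34;0.37 0.082 -0.083 -0.34;0.37 0.082 -0.083 -0.34;0.37 0.082 -0.083 -0.34;0.37 0.082 -0.083 -0.34;0.37 0.082 -0.083 -0.34;0.37 0.082 -0.083 -0.34' 0
python3 -m creep '0 0 0 0;0 0 0 0;0 0 0 0'
python3 - <<'E'
from h import *
rel([.513,-.01,.36],90)
shot('side','side1',(200,120,420,290),3.5)
E
```

```text
t: 1.43
position: [0.484, -0.0546, 0.3487]
tcp_rot: [-0.0, 0.707, 0.707, 0.0]
ft_force: [1.2, 0.3, 0.7]
grip_width: 0.094
t: 1.68
position: [0.4837, -0.055, 0.3483]
tcp_rot: [-0.001, 0.707, 0.707, -0.0]
ft_force: [-0.0, 0.2, 0.6]
grip_width: 0.094
t 1.68 p [ 0.4837 -0.055   0.3483] F [-0.   0.2  0.6] w 0.094 q [ 0.69  0.09 -0.68  1.73  0.06  1.34 -0.  ]
[[0.0, 1.0, -0.001], [1.0, -0.0, 0.0], [0.0, -0.001, -1.0]]
SHIFT 0.045 0.0293 -0.0118 TW -0.0001
```

View pics/side1.png

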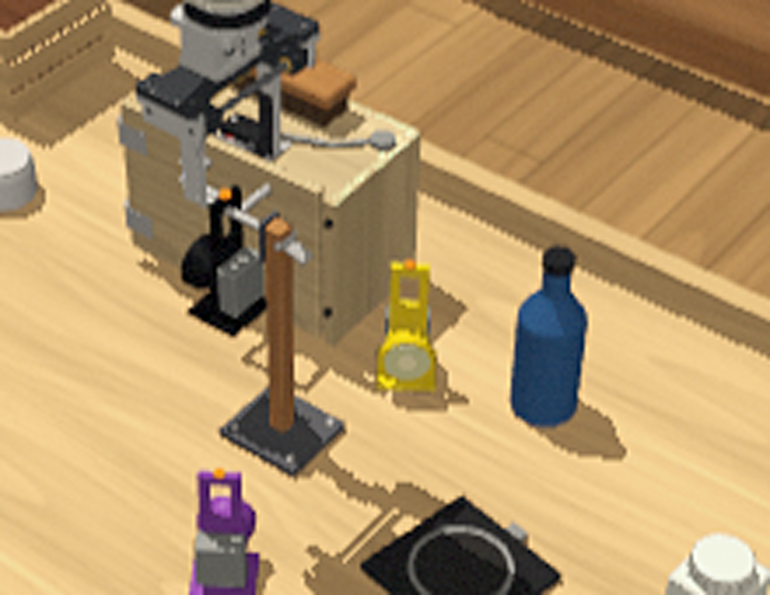

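The side crop shows the lamp hanging from the arm with its strap top at (226,193), the head towards +y and the battery by the post. I'll check the estimate against this view.

```bash
python3 - <<'E'
from h import *
def q(n,X): print(n,np.round((proj('side',np.array(X))-[200,120])*3.5+1.3,1))
q('straptop',[.514,-.010,.2865]);q('post',[.514,-.08,.282]);q('tip',[.514,.02,.284])
q('door corner TR',[.638,-.033,.225])
print(world('side',200+226/3.5,120+193/3.5,0) is None)
d=np.load('pics/side1.npz')['d'];P=cloud('side',d)
for n,u,v in(('strap',226,193),('post',279,228),('padc',463,497),('doorTR',324,193)):
    print(n,np.round(P[int(120+v/3.5),int(200+u/3.5)],3))
# door face plane fit
q=P.reshape(-1,3);q=q[(q[:,2]>.05)&(q[:,2]<.17)&(q[:,1]>-.02)&(q[:,1]<.22)&(q[:,0]>.62)&(q[:,0]<.66)]
a=np.polyfit(q[:,1],q[:,0],1); print('door face x=',a,len(q),np.std(q[:,0]-np.polyval(a,q[:,1])))
q=P.reshape(-1,3);q=q[(q[:,2]>.02)&(q[:,2]<.19)&(q[:,0]>.66)&(q[:,0]<.8)&(q[:,1]<-.02)&(q[:,1]>-.06)]
a=np.polyfit(q[:,0],q[:,1],1); print('right side y=',a,len(q),'at .73',np.polyval(a,.73))
E
python3 -m creep '0.045 0.03 -0.012 0;0.045 0.03 -0.012 0;0.045 0.03 -0.012 0;0.045 0.03 -0.012 0;0.045 0.03 -0.012 0'
```

```text
straptop [224.3 194.1]
post [280.  225.9]
tip [201.2 184.3]
door corner TR [322.1 190.9]
False
strap [ 0.522 -0.004  0.279]
post [ 0.51  -0.081  0.282]
padc [ 0.554 -0.282  0.002]
doorTR [ 0.643 -0.03   0.217]
door face x= [-0.03623744  0.63298878] 534 0.003167131735141949
right side y= [ 0.0318712  -0.05819892] 695 at .73 -0.03493293997042941
t: 2.15
position: [0.513, -0.0122, 0.3598]
tcp_rot: [-0.001, 0.708, 0.706, -0.001]
ft_force: [-0.6, -1.6, -0.6]
grip_width: 0.094
```

```bash
python3 -m creep '0.002 0.001 0.03 0;0.002 0.001 0.06 0;0.002 0.001 0.09 0;0.002 0.001 0.112 0;0.002 0.001 0.117 0;0.002 0.001 0.117 0'
python3 -m creep '0 0 0 0;0 0 0 0;0 0 0 0;0 0 0 0;0 0 0 0;0 0 0 0;0 0 0 0' 1 15
python3 -m creep '0 0 0 0;0 0 0 0;0 0 0 0;0 0 0 0' 1 20
python3 -c "
from h import *
st()
shot('side','side2',(230,140,350,230),5)"
```

```text
t: 2.65
position: [0.5129, -0.0113, 0.242]
tcp_rot: [-0.001, 0.709, 0.705, -0.002]
ft_force: [-0.3, 0.4, 0.6]
grip_width: 0.0939
t: 3.23
position: [0.513, -0.0113, 0.2421]
tcp_rot: [-0.001, 0.709, 0.705, -0.002]
ft_force: [0.6, 0.6, -0.4]
grip_width: 0.0506
t: 3.57
position: [0.513, -0.0113, 0.2422]
tcp_rot: [-0.001, 0.709, 0.705, -0.002]
ft_force: [0.3, -0.6, 1.7]
grip_width: 0.0398
t 3.57 p [ 0.513  -0.0113  0.2422] F [ 0.3 -0.6  1.7] w 0.0398 q [ 0.58  0.25 -0.71  1.82  0.18  1.14 -0.2 ]
[[0.005, 1.0, -0.004], [1.0, -0.005, -0.0], [-0.0, -0.004, -1.0]]
```

View pics/side2.png

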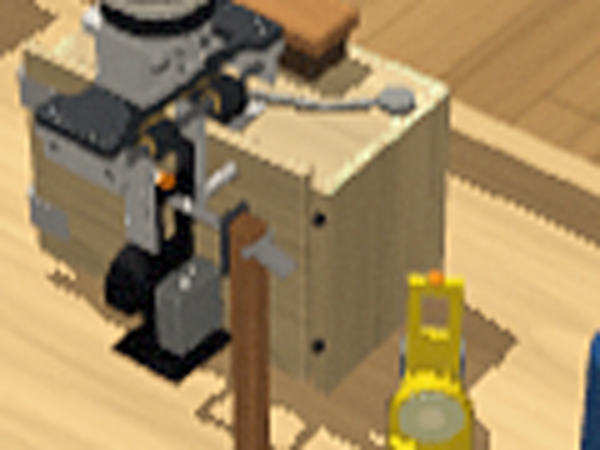

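Gripped (39.8 mm wide, strap between the fingers at crop (165,200)). Lift 21 mm, then go out along the arm.

```bash
python3 -m creep '0 0 -0.005 0;0 0 -0.012 0;0 0 -0.018 0;0 0 -0.021 0;0 0 -0.021 0;0 0 -0.021 0' 1 30
python3 -m creep '0.012 0 0 0;0.026 0 0 0;0.04 0 0 0;0.055 0 0 0;0.07 0 0 0;0.08 0 0 0;0.083 0 0 0;0.083 0 0 0'
python3 -m creep '0 0 -0.03 0;0 0 -0.06 0;0 0 -0.09 0;0 0 -0.12 0;0 0 -0.15 0;0 0 -0.16 0;0 0 -0.16 0'
python3 -c "
from h import *
rel([.473,-.3385,.42],90)"
```

```text
t: 4.12
position: [0.5131, -0.0113, 0.2633]
tcp_rot: [-0.001, 0.709, 0.705, -0.002]
ft_force: [-0.1, -0.2, -2.9]
grip_width: 0.0396
t: 4.78
position: [0.5134, 0.0721, 0.2631]
tcp_rot: [-0.001, 0.708, 0.706, -0.002]
ft_force: [-0.8, 0.1, -2.2]
grip_width: 0.04
t: 5.37
position: [0.5148, 0.0716, 0.425]
tcp_rot: [-0.0, 0.709, 0.705, -0.0]
ft_force: [0.6, 0.6, -2.8]
grip_width: 0.0399
t 5.37 p [0.5148 0.0716 0.425 ] F [ 0.6  0.6 -2.8] w 0.0399 q [ 0.48  0.15 -0.78  1.51  0.11  1.52 -0.3 ]
[[0.005, 1.0, -0.001], [1.0, -0.005, -0.001], [-0.001, -0.001, -1.0]]
SHIFT -0.4103 -0.0398 0.0053 TW -0.0049
```

```bash
python3 -m creep '-0.02 -0.002 0 0;-0.045 -0.004 0 0;-0.075 -0.007 0 0;-0.105 -0.01 0 0;-0.135 -0.013 0 0;-0.165 -0.016 0 0;-0.195 -0.019 0 0;-0.225 -0.022 0 0'
python3 -m creep '-0.03 -0.003 0 0;-0.06 -0.006 0 0;-0.09 -0.009 0 0;-0.12 -0.012 0 0;-0.15 -0.015 0 0;-0.17 -0.017 0 0;-0.18 -0.018 0 0;-0.185 -0.018 0 0'
python3 -m creep '0 0 0 0;0 0 0 0'
python3 -c "
from h import *
rel([.473,-.3385,.42],90)"
```

```text
t: 6.03
position: [0.4907, -0.1554, 0.4233]
tcp_rot: [-0.001, 0.709, 0.705, -0.001]
ft_force: [0.7, 0.1, -2.4]
grip_width: 0.0401
t: 6.7
position: [0.4707, -0.3417, 0.4215]
tcp_rot: [-0.002, 0.71, 0.704, -0.001]
ft_force: [0.9, -1.0, -3.9]
grip_width: 0.0397
t: 6.87
position: [0.4707, -0.3409, 0.4207]
tcp_rot: [-0.003, 0.71, 0.705, -0.001]
ft_force: [0.0, 0.8, -2.8]
grip_width: 0.0391
t 6.87 p [ 0.4707 -0.3409  0.4207] F [ 0.   0.8 -2.8] w 0.0391 q [ 0.95  0.26 -0.48  1.38  0.12  1.54  0.47]
[[0.007, 1.0, -0.006], [1.0, -0.007, 0.002], [0.002, -0.006, -1.0]]
SHIFT 0.0024 0.0023 0.0007 TW -0.0071
```

```bash
python3 -m creep '0.001 0.001 0.025 0;0.002 0.002 0.06 0;0.002 0.002 0.095 0;0.002 0.002 0.13 0;0.002 0.002 0.165 0;0.002 0.002 0.2 0;0.002 0.002 0.23 0;0.002 0.002 0.245 0'
python3 -m creep '0 0 0.015 0;0 0 0.027 0;0 0 0.035 0;0 0 0.039 0;0 0 0.039 0;0 0 0.039 0'
python3 -c "
from h import *
rel([.473,-.3385,.1177],90)
shot('side','side3',(240,180,440,340),3.8)"
```

```text
t: 7.53
position: [0.4703, -0.3361, 0.1722]
tcp_rot: [-0.005, 0.709, 0.705, -0.001]
ft_force: [0.5, 0.2, -2.5]
grip_width: 0.0401
t: 8.03
position: [0.4705, -0.336, 0.134]
tcp_rot: [-0.004, 0.709, 0.705, -0.001]
ft_force: [0.5, -0.0, -2.4]
grip_width: 0.0396
t 8.03 p [ 0.4705 -0.336   0.134 ] F [ 0.5 -0.  -2.4] w 0.0396 q [ 0.91  0.45 -0.45  1.78  0.23  0.97  0.37]
[[0.005, 1.0, -0.008], [1.0, -0.005, 0.004], [0.004, -0.008, -1.0]]
SHIFT -0.0025 0.0027 0.0162 TW -0.0052
```

View pics/side3.png

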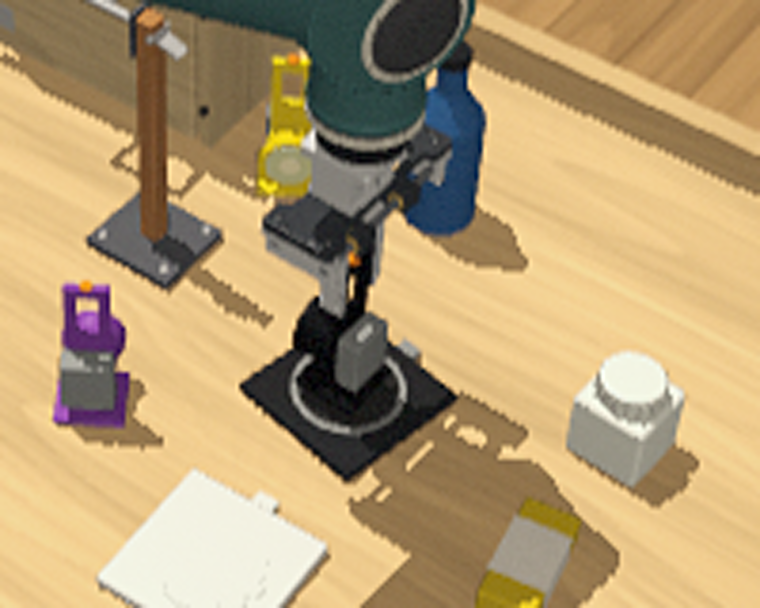

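The lamp is upright over the middle of the black pad. Now I'll lower it slowly.

```bash
python3 -m creep '-0.001 0.002 0.002 0;-0.001 0.002 0.004 0;-0.001 0.002 0.006 0;-0.001 0.002 0.008 0;-0.001 0.002 0.0095 0;-0.001 0.002 0.011 0;-0.001 0.002 0.012 0;-0.001 0.002 0.012 0'
python3 -m creep '0 0 0.001 0;0 0 0.002 0;0 0 0.0025 0;0 0 0.0025 0'
```

```text
t: 8.75
position: [0.4723, -0.337, 0.1218]
tcp_rot: [-0.004, 0.709, 0.705, -0.001]
ft_force: [0.8, -1.1, -2.4]
grip_width: 0.0397
t: 9.08
position: [0.4722, -0.337, 0.1192]
tcp_rot: [-0.004, 0.709, 0.705, -0.001]
ft_force: [0.0, 0.0, -2.2]
grip_width: 0.0397
```

```bash
python3 -m creep '0 0 0.0005 0;0 0 0.001 0;0 0 0.0015 0;0 0 0.0015 0'
python3 -m creep '0 0 0.0005 0;0 0 0.001 0;0 0 0.001 0;0 0 0.001 0'
```

```text
t: 9.42
position: [0.4723, -0.3372, 0.1182]
tcp_rot: [-0.004, 0.709, 0.705, -0.001]
ft_force: [-3.1, 1.4, 6.1]
grip_width: 0.0398
t: 9.75
position: [0.4724, -0.3376, 0.1181]
tcp_rot: [-0.004, 0.709, 0.705, -0.002]
ft_force: [-5.1, 0.7, 12.1]
grip_width: 0.0394
```

```bash
python3 -m creep '0 0 -0.0004 0;0 0 -0.0007 0;0 0 -0.0007 0'
python3 -m creep '0 0 0 0;0 0 0 0;0 0 0 0' 1 10
python3 -m creep '0 0 0 0;0 0 0 0;0 0 0 0;0 0 0 0;0 0 0 0;0 0 0 0;0 0 0 0;0 0 0 0' 0
python3 -m creep '0 0 -0.01 0;0 0 -0.03 0;0 0 -0.06 0;0 0 -0.09 0;0 0 -0.12 0;0 0 -0.15 0;0 0 -0.16 0;0 0 -0.16 0'
python3 - <<'E'
from h import *
shot('side','side4',(220,150,420,310),3.8)
rel([.565,.035,.42],2)
E
```

```text
t: 10.0
position: [0.4724, -0.3376, 0.1188]
tcp_rot: [-0.003, 0.709, 0.705, -0.002]
ft_force: [-0.2, 0.5, -1.9]
grip_width: 0.0396
t: 10.25
position: [0.4724, -0.3375, 0.1187]
tcp_rot: [-0.004, 0.709, 0.705, -0.002]
ft_force: [0.3, -0.2, -3.2]
grip_width: 0.0401
t: 10.92
position: [0.4724, -0.3375, 0.1187]
tcp_rot: [-0.004, 0.709, 0.705, -0.002]
ft_force: [0.0, 0.1, 0.1]
grip_width: 0.0897
t: 11.58
position: [0.4746, -0.3384, 0.2822]
tcp_rot: [-0.001, 0.709, 0.705, -0.001]
ft_force: [-0.8, -0.3, -0.5]
grip_width: 0.0942
t 11.63 p [ 0.4739 -0.3381  0.2799] F [ 0.   0.3 -1.3] w 0.0938 q [ 0.94  0.32 -0.48  1.62  0.15  1.25  0.43]
[[0.006, 1.0, -0.006], [1.0, -0.006, 0.001], [0.001, -0.006, -1.0]]
SHIFT 0.3738 0.0882 -0.14 TW 1.5303
```

View pics/side4.png

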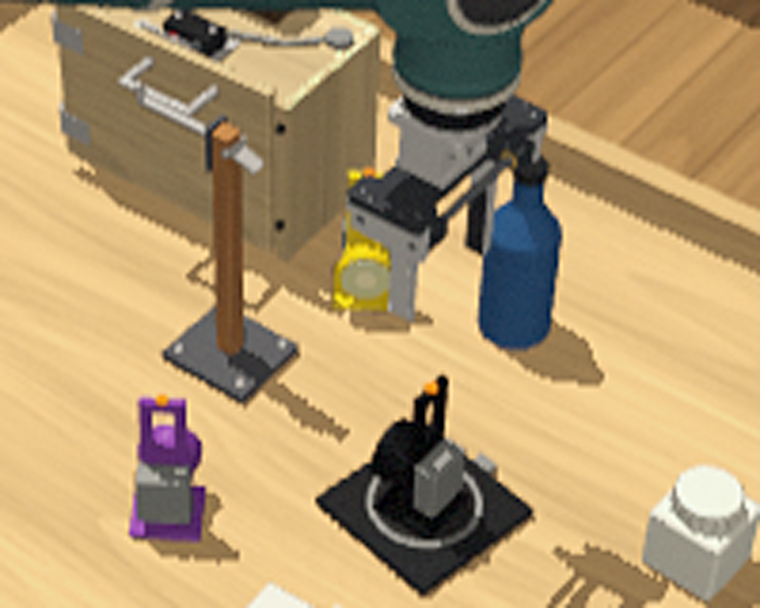

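The lamp stands upright on the pad, in the ring at crop (425,490). Next I go above the door handle with the jaws part-closed to cage the bar.

```bash
python3 -m creep '0 0 -0.03 0;0.03 0.008 -0.06 0;0.07 0.019 -0.09 0;0.11 0.03 -0.1 0;0.15 0.04 -0.1 0;0.19 0.05 -0.1 0;0.23 0.062 -0.1 0;0.27 0.073 -0.1 0' 0.6
python3 -c "
from h import *
rel([.5895,.086,.36],92)"
```

```text
t: 12.3
position: [0.546, -0.0764, 0.3789]
tcp_rot: [-0.003, 0.709, 0.705, -0.002]
ft_force: [1.2, -0.6, 0.0]
grip_width: 0.044
t 12.3 p [ 0.546  -0.0764  0.3789] F [ 1.2 -0.6  0. ] w 0.044 q [ 0.61  0.22 -0.64  1.53  0.13  1.44 -0.04]
[[0.006, 1.0, -0.007], [1.0, -0.006, 0.001], [0.001, -0.007, -1.0]]
SHIFT 0.1626 0.0427 0.0189 TW -0.0408
```

```bash
python3 -m creep '0.04 0.01 0 -0.04;0.08 0.021 0.01 -0.04;0.12 0.032 0.019 -0.04;0.15 0.04 0.019 -0.04;0.163 0.043 0.019 -0.04;0.163 0.043 0.019 -0.04;0.163 0.043 0.019 -0.04;0.163 0.043 0.019 -0.04'
python3 - <<'E'
from h import *
rel([.5895,.086,.188],92)
p,d=shot('top','top2',(190,120,290,220),6)
P=cloud('top',d); q=P[150:200,200:270].reshape(-1,3)
q=q[(q[:,2]>.192)&(q[:,2]<.212)&(q[:,0]<.603)&(q[:,0]>.57)]; print(len(q),q.mean(0),q.min(0),q.max(0))
for n,X in(('h-',[.5895+.002,.031,.2]),('h+',[.589,.111,.2]),('tcp',read_state()['position'])): print(n,(proj('top',np.array(X))-[190,120])*6+2.5)
E
```

```text
t: 12.97
position: [0.5897, 0.0851, 0.3591]
tcp_rot: [-0.003, 0.695, 0.719, -0.002]
ft_force: [0.3, 0.0, -0.2]
grip_width: 0.0378
t 12.97 p [0.5897 0.0851 0.3591] F [ 0.3  0.  -0.2] w 0.0378 q [ 0.34  0.34 -0.72  1.45  0.22  1.44 -0.34]
[[-0.033, 0.999, -0.008], [0.999, 0.033, 0.001], [0.001, -0.008, -1.0]]
SHIFT 0.0007 0.0012 0.1711 TW -0.002<stdin>:5: RuntimeWarning: Mean of empty slice.
  ret = um.true_divide(
Traceback (most recent call last):
ValueError: zero-size array to reduction operation minimum which has no identity
```

View pics/top2.png

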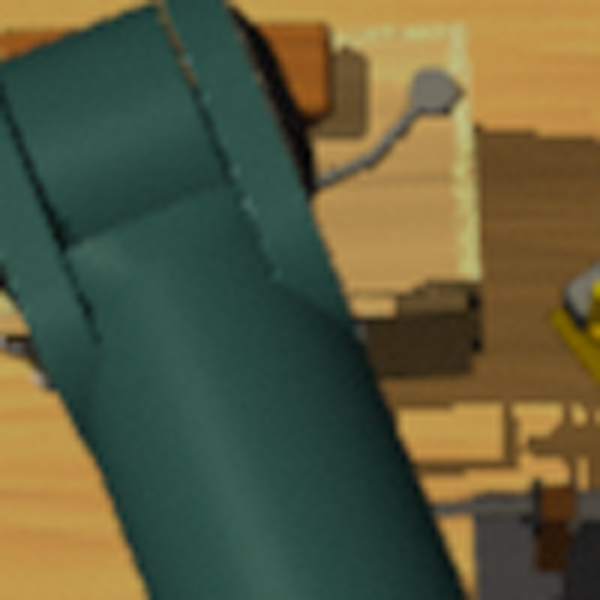

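The arm hides the handle in this view, so I'll descend by the estimate and watch the force.

```bash
python3 -m creep '0 0.001 0.03 0;0 0.001 0.06 0;0 0.001 0.09 0;0 0.001 0.115 0;0 0.001 0.13 0;0 0.001 0.14 0;0 0.001 0.145 0;0 0.001 0.145 0'
python3 -m creep '0 0 0.004 0;0 0 0.008 0;0 0 0.013 0;0 0 0.018 0;0 0 0.022 0;0 0 0.026 0;0 0 0.026 0'
python3 -c "
from h import *
rel([.5895,.086,.188],92)
shot('side','side5',(200,110,320,200),6)"
```

```text
t: 13.68
position: [0.5895, 0.0842, 0.214]
tcp_rot: [-0.003, 0.696, 0.718, -0.003]
ft_force: [0.3, -0.4, 0.8]
grip_width: 0.0376
t: 14.27
position: [0.589, 0.0842, 0.1871]
tcp_rot: [-0.004, 0.696, 0.718, -0.003]
ft_force: [-0.4, -0.2, -0.7]
grip_width: 0.0374
t 14.27 p [0.589  0.0842 0.1871] F [-0.4 -0.2 -0.7] w 0.0374 q [ 0.32  0.47 -0.67  1.69  0.32  1.11 -0.42]
[[-0.031, 0.999, -0.009], [1.0, 0.031, 0.001], [0.001, -0.009, -1.0]]
SHIFT 0.0018 0.0006 -0.0009 TW -0.0035
```

View pics/side5.png

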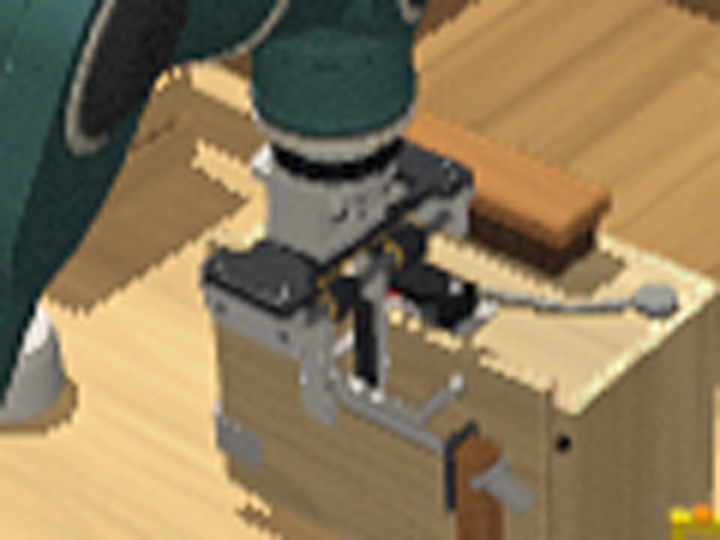

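The bar is between the fingers: front finger at (320,390), inner finger at (370,350). I'll narrow the cage and compute the door-arc rows.

```bash
python3 -m creep '0 0 0 0;0 0 0 0;0 0 0 0;0 0 0 0' 0.8 10
cat >> h.py <<'E'
H=np.array([.632,.238])
def arc(ths):
    s,R=st(); r0=s['position'][:2]-H
    for t in ths:
        c,n=np.cos(-t),np.sin(-t); p=H+np.array([[c,-n],[n,c]])@r0
        print('%.3f %.3f 0 %.2f;'%(*(R.T@np.r_[p-s['position'][:2],0])[:2],t),end='')
    print()
E
python3 -c "
from h import *
arc([.04,.1,.17,.24,.31,.38,.45,.52])"
```

```text
t: 14.65
position: [0.5892, 0.0843, 0.1877]
tcp_rot: [-0.003, 0.696, 0.718, -0.003]
ft_force: [0.4, -0.6, -0.2]
grip_width: 0.019
t 14.65 p [0.5892 0.0843 0.1877] F [ 0.4 -0.6 -0.2] w 0.019 q [ 0.32  0.47 -0.68  1.68  0.32  1.11 -0.42]
[[-0.031, 0.999, -0.009], [1.0, 0.031, 0.001], [0.001, -0.009, -1.0]]
0.002 -0.006 0 0.04;0.006 -0.015 0 0.10;0.010 -0.025 0 0.17;0.016 -0.035 0 0.24;0.022 -0.044 0 0.31;0.029 -0.053 0 0.38;0.036 -0.062 0 0.45;0.044 -0.069 0 0.52;
```

```bash
python3 -m creep '0.002 -0.006 0 0.04;0.006 -0.015 0 0.10;0.010 -0.025 0 0.17;0.016 -0.035 0 0.24;0.022 -0.044 0 0.31;0.029 -0.053 0 0.38;0.036 -0.062 0 0.45;0.044 -0.069 0 0.52'
python3 -c "
from h import *
arc([.07,.15,.23,.31,.39,.47,.55,.6])"
```

```text
t: 15.32
position: [0.5187, 0.1259, 0.1886]
tcp_rot: [-0.002, 0.858, 0.513, -0.003]
ft_force: [2.4, -2.2, 0.2]
grip_width: 0.019
t 15.32 p [0.5187 0.1259 0.1886] F [ 2.4 -2.2  0.2] w 0.019 q [ 0.21  0.33 -0.62  1.84  0.22  1.05 -0.98]
[[0.473, 0.881, -0.008], [0.881, -0.473, 0.0], [-0.003, -0.007, -1.0]]
0.004 -0.011 0 0.07;0.009 -0.022 0 0.15;0.015 -0.033 0 0.23;0.022 -0.044 0 0.31;0.029 -0.054 0 0.39;0.038 -0.064 0 0.47;0.047 -0.073 0 0.55;0.053 -0.078 0 0.60;
```

Force of about 3 N along +x, −y, so the door is following. Continuing.

```bash
python3 -m creep '0.004 -0.011 0 0.07;0.009 -0.022 0 0.15;0.015 -0.033 0 0.23;0.022 -0.044 0 0.31;0.029 -0.054 0 0.39;0.038 -0.064 0 0.47;0.047 -0.073 0 0.55;0.053 -0.078 0 0.60'
python3 -c "
from h import *
arc([.07,.15,.23,.31,.37,.42,.45,.45])"
```

```text
t: 15.98
position: [0.4749, 0.2103, 0.1892]
tcp_rot: [-0.001, 0.972, 0.235, -0.003]
ft_force: [2.7, -1.1, -1.7]
grip_width: 0.0191
t 15.98 p [0.4749 0.2103 0.1892] F [ 2.7 -1.1 -1.7] w 0.0191 q [-0.    0.29 -0.56  1.87  0.18  1.03 -1.73]
[[0.89, 0.457, -0.007], [0.457, -0.89, 0.0], [-0.006, -0.003, -1.0]]
0.004 -0.011 0 0.07;0.009 -0.022 0 0.15;0.015 -0.033 0 0.23;0.022 -0.044 0 0.31;0.027 -0.052 0 0.37;0.032 -0.058 0 0.42;0.036 -0.062 0 0.45;0.036 -0.062 0 0.45;
```

```bash
python3 -m creep '0.004 -0.011 0 0.07;0.009 -0.022 0 0.15;0.015 -0.033 0 0.23;0.022 -0.044 0 0.31;0.027 -0.052 0 0.37;0.032 -0.058 0 0.42;0.036 -0.062 0 0.45;0.036 -0.062 0 0.45'
python3 -m creep '0 0 0 0;0 0 0 0;0 0 0 0' 0.65
python3 -c "
from h import *
st()
shot('side','side6',(180,110,330,222),5.3)"
```

```text
t: 16.65
position: [0.4786, 0.2827, 0.1892]
tcp_rot: [-0.0, 1.0, 0.012, -0.003]
ft_force: [-0.2, 0.3, -0.3]
grip_width: 0.0188
t: 16.9
position: [0.4786, 0.2825, 0.1893]
tcp_rot: [-0.0, 1.0, 0.012, -0.003]
ft_force: [-0.4, 0.2, 0.2]
grip_width: 0.0324
t 16.9 p [0.4786 0.2825 0.1893] F [-0.4  0.2  0.2] w 0.0324 q [-0.18  0.35 -0.5   1.79  0.19  1.05 -2.29]
[[1.0, 0.024, -0.007], [0.024, -1.0, 0.0], [-0.007, -0.001, -1.0]]
```

View pics/side6.png

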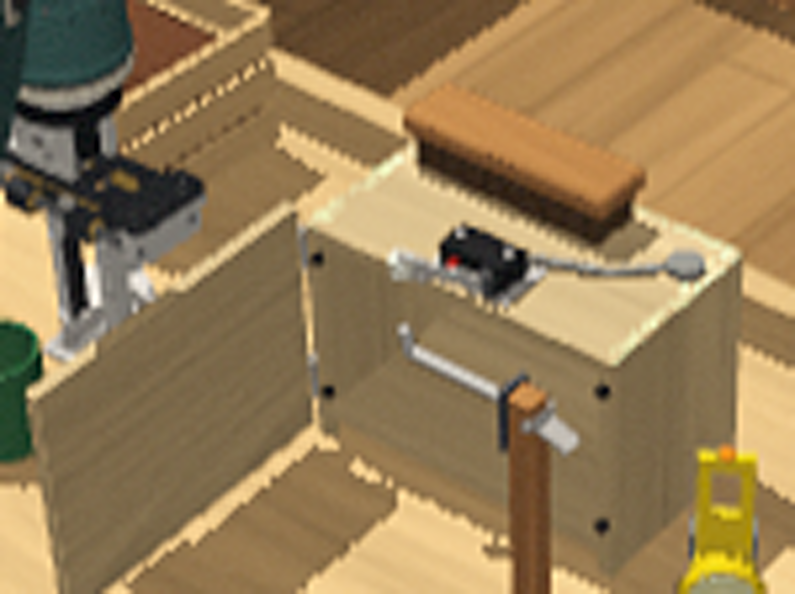

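The door stands wide open, panel at crop (170,390), and the released roller is at crop (403,265). I'll measure both, then lift out.

```bash
python3 - <<'E'
from h import *
z=np.load('pics/side6.npz');P=cloud('side',z['d'])
for u,v in((398,262),(403,266),(408,270)):
    print(np.round(P[int(110+v/5.3),int(180+u/5.3)],4), np.round(onz('side',180+u/5.3,110+v/5.3,.22),4))
print('pred px roller',(proj('side',np.array([.6367,.138,.22]))-[180,110])*5.3+2.1)
q=P[140:225,180:240].reshape(-1,3); q=q[(q[:,2]>.06)&(q[:,2]<.2)&(q[:,1]>.19)&(q[:,1]<.27)&(q[:,0]>.4)&(q[:,0]<.61)]
a=np.polyfit(q[:,0],q[:,1],1); print('inner face y=',a,len(q)); print('door angle',np.pi/2-np.arctan(a[0])*-1-np.radians(2), 'slope deg',np.degrees(np.arctan(a[0])))
q=P.reshape(-1,3); q=q[(abs(q[:,2]-.2)<.004)&(q[:,0]>.6)&(q[:,0]<.9)&(q[:,1]>-.06)&(q[:,1]<.26)]
for y in np.arange(-.02,.24,.04):
    s=q[abs(q[:,1]-y)<.01]; print(round(y,2),len(s),np.round(np.percentile(s[:,0],[1,3,99]),3))
E
python3 -m creep '0 0 -0.02 0;0 0 -0.05 0;0 0 -0.08 0;0 0 -0.1 0;0 0 -0.11 0;0 0 -0.11 0'
python3 -c "
from h import *
rel([.60,.138,.30],92)"
```

```text
[0.6305 0.1359 0.2193] [0.628  0.1332 0.22  ]
[0.6307 0.1313 0.2166] [0.6266 0.1273 0.22  ]
[0.6307 0.1313 0.2166] [0.6253 0.1215 0.22  ]
pred px roller [403.13546698 255.76311584]
inner face y= [0.04515229 0.20518376] 1150
door angle 1.5810113834592794 slope deg 2.5852796343561195
-0.02 84 [0.653 0.658 0.808]
0.02 92 [0.647 0.649 0.803]
0.06 75 [0.647 0.649 0.8  ]
0.1 25 [0.642 0.643 0.753]
0.14 35 [0.661 0.665 0.758]
0.18 55 [0.638 0.641 0.75 ]
0.22 64 [0.604 0.623 0.753]
t: 17.45
position: [0.48, 0.2826, 0.3012]
tcp_rot: [-0.001, 1.0, 0.012, -0.002]
ft_force: [0.4, 0.1, 0.6]
grip_width: 0.0329
t 17.45 p [0.48   0.2826 0.3012] F [0.4 0.1 0.6] w 0.0329 q [-0.16  0.26 -0.51  1.65  0.13  1.28 -2.24]
[[1.0, 0.024, -0.004], [0.024, -1.0, 0.002], [-0.004, -0.002, -1.0]]
SHIFT 0.1165 0.1475 0.0005 TW -1.5818
```

```bash
python3 -m creep '0.02 0.028 0 0;0.042 0.06 0 0;0.065 0.092 0 0;0.085 0.12 0 0;0.098 0.138 0 -0.01;0.102 0.144 0 -0.01;0.102 0.144 0 -0.01;0.102 0.144 0 -0.01' 1 10
python3 -m creep '0 0 0.03 0;0 0 0.06 0;0 0 0.08 0;0 0 0.09 0;0 0 0.095 0;0 0 0.095 0;0 0 0.095 0'
python3 -c "
from h import *
rel([.60,.141,.206],2)
shot('side','side7',(200,110,320,200),6)"
```

```text
t: 18.12
position: [0.5847, 0.1419, 0.2994]
tcp_rot: [-0.001, 1.0, 0.017, -0.003]
ft_force: [0.3, 0.9, 0.4]
grip_width: 0.0008
t: 18.7
position: [0.5844, 0.1428, 0.2055]
tcp_rot: [-0.001, 1.0, 0.018, -0.002]
ft_force: [-0.3, 0.1, 1.1]
grip_width: 0.0004
t 18.7 p [0.5844 0.1428 0.2055] F [-0.3  0.1  1.1] w 0.0004 q [ 0.03  0.41 -0.41  1.66  0.17  1.11 -1.97]
[[0.999, 0.035, -0.004], [0.035, -0.999, 0.002], [-0.004, -0.002, -1.0]]
SHIFT 0.0155 0.0023 -0.0006 TW 0.0002
```

View pics/side7.png

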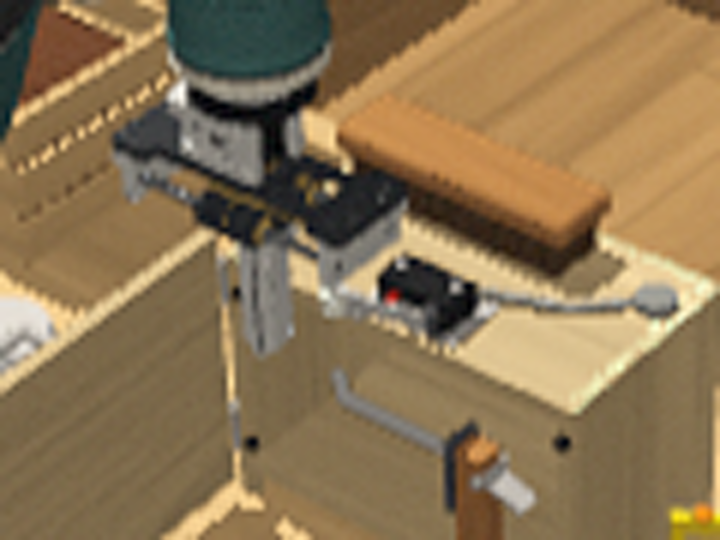

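The shut fingertips are in front of the roof at (270,340) and the roller is at (330,300), ahead of them. I'll move in until contact.

```bash
python3 - <<'E'
from h import *
for X in([.631,.134,.213],[.6367,.138,.213]): print((proj('side',np.array(X))-[200,110])*6+2.5)
E
python3 -m creep '0.003 0.002 0 0;0.006 0.002 0 0;0.01 0.002 0 0;0.014 0.002 0 0;0.018 0.002 0 0;0.018 0.002 0 0'
python3 -m creep '0.001 0 0 0;0.002 0 0 0;0.003 0 0 0;0.004 0 0 0;0.004 0 0 0;0.004 0 0 0'
python3 -m creep '0.001 0 0 0;0.002 0 0 0;0.003 0 0 0;0.004 0 0 0;0.004 0 0 0;0.004 0 0 0'
```

```text
[335.78886757 305.35864739]
[336.99302432 298.68684209]
t: 19.25
position: [0.6034, 0.1412, 0.2055]
tcp_rot: [-0.001, 1.0, 0.017, -0.002]
ft_force: [0.9, 0.5, 0.2]
grip_width: 0.0004
t: 19.75
position: [0.6074, 0.1413, 0.2055]
tcp_rot: [-0.001, 1.0, 0.017, -0.002]
ft_force: [0.4, 0.1, 0.7]
grip_width: 0.0007
t: 20.25
position: [0.6114, 0.1415, 0.2054]
tcp_rot: [-0.001, 1.0, 0.017, -0.002]
ft_force: [-0.2, -0.7, 0.1]
grip_width: 0.0004
```

```bash
for i in 1; do python3 -m creep '0.001 0 0 0;0.002 0 0 0;0.002 0 0 0' | egrep 'pos|force'
python3 -m creep '0.001 0 0 0;0.002 0 0 0;0.002 0 0 0'| egrep 'pos|force'
python3 -m creep '0.001 0 0 0;0.002 0 0 0;0.002 0 0 0'| egrep 'pos|force'
python3 -m creep '0 0 0 0'| egrep 'pos|force'
python3 -m creep '0 0 0 0'| egrep 'pos|force'
python3 -m creep '0 0 0 0'| egrep 'pos|force'; done
```

```text
position: [0.6136, 0.1415, 0.2054]
ft_force: [0.0, 0.1, 0.2]
position: [0.6158, 0.1415, 0.2054]
ft_force: [0.4, -0.1, 0.8]
position: [0.6179, 0.1416, 0.2054]
ft_force: [-0.3, 1.0, -0.6]
position: [0.6179, 0.1416, 0.2054]
ft_force: [-1.6, 1.0, -0.7]
position: [0.6179, 0.1416, 0.2054]
ft_force: [-0.3, 0.2, -0.6]
position: [0.6179, 0.1416, 0.2053]
ft_force: [-0.4, 0.4, 1.2]
```

```bash
f(){ egrep -A1 'pos' | tr '\n' ' ' | sed 's/tcp_rot.*//'; }; 
python3 -m creep '0.001 0 0 0;0.002 0 0 0;0.003 0 0 0;0.003 0 0 0' | egrep 'pos|force'
python3 -m creep '0 0 0 0'| grep force
python3 -m creep '0 0 0 0'| grep force
python3 -m creep '0 0 0 0'| grep force
python3 -m creep '0.001 0 0 0;0.002 0 0 0;0.003 0 0 0;0.003 0 0 0' | egrep 'pos|force'
python3 -m creep '0 0 0 0'| grep force
python3 -m creep '0 0 0 0'| grep force
python3 -m creep '0 0 0 0'| grep force
```

```text
position: [0.621, 0.1417, 0.2053]
ft_force: [0.8, 1.1, 0.3]
ft_force: [-0.5, -0.1, 0.0]
ft_force: [-0.2, -0.7, 0.1]
ft_force: [-1.1, 0.3, 0.6]
position: [0.6241, 0.142, 0.2051]
ft_force: [-0.8, 0.8, 0.5]
ft_force: [-1.0, 0.7, 0.6]
ft_force: [-1.6, 0.3, 1.5]
ft_force: [-0.3, 1.1, 0.2]
```

```bash
python3 -m creep '0.001 0 0 0;0.0015 0 0 0;0.0015 0 0 0' | egrep 'pos|force'
python3 -m creep '0 0 0 0'| grep force
python3 -m creep '0 0 0 0'| grep force
python3 -m creep '0 0 0 0'| grep force
python3 -m creep '0.001 0 0 0;0.0015 0 0 0;0.0015 0 0 0' | egrep 'pos|force'
python3 -m creep '0 0 0 0'| grep force
python3 -m creep '0 0 0 0'| grep force
python3 -m creep '0 0 0 0'| grep force
```

```text
position: [0.6257, 0.1421, 0.2051]
ft_force: [-0.5, 1.1, 0.7]
ft_force: [-1.2, 0.4, 0.2]
ft_force: [-1.2, 0.6, -0.3]
ft_force: [-1.4, 1.8, -0.2]
position: [0.6273, 0.1422, 0.2051]
ft_force: [-0.6, 2.0, 0.7]
ft_force: [-1.2, 1.4, -0.1]
ft_force: [-1.9, 0.4, 0.6]
ft_force: [-2.0, 1.2, 0.5]
```

```bash
python3 - <<'E'
from h import *
a=np.load('pics/side6.npz');b=np.load('pics/side7.npz')
p,d=shot('side','side8')
P=cloud('side',d);Pa=cloud('side',b['d'])
# lever/housing band just above roof front: compare foremost x per y
for y in np.arange(.07,.165,.008):
    o=[]
    for Q in(Pa,P):
        q=Q.reshape(-1,3); q=q[(q[:,2]>.206)&(q[:,2]<.225)&(abs(q[:,1]-y)<.004)&(q[:,0]>.6)&(q[:,0]<.72)]
        o.append((len(q),round(float(np.min(q[:,0])),3) if len(q) else None))
    print(round(y,3),o)
E
```

```text
0.07 [(27, 0.651), (30, 0.646)]
0.078 [(17, 0.643), (16, 0.65)]
0.086 [(18, 0.644), (12, 0.651)]
0.094 [(16, 0.642), (9, 0.651)]
0.102 [(16, 0.641), (16, 0.641)]
0.11 [(15, 0.639), (20, 0.643)]
0.118 [(14, 0.639), (20, 0.636)]
0.126 [(21, 0.621), (12, 0.61)]
0.134 [(7, 0.625), (15, 0.612)]
0.142 [(7, 0.627), (10, 0.61)]
0.15 [(1, 0.68), (4, 0.61)]
0.158 [(0, None), (4, 0.613)]
```

```bash
python3 -m creep '0.001 0 0 0;0.0015 0 0 0;0.0015 0 0 0' | egrep 'pos|force'
python3 -m creep '0 0 0 0'| grep force
python3 -m creep '0 0 0 0'| grep force
python3 -m creep '0 0 0 0'| grep force
python3 -m creep '0 0 0 0'| grep force
```

```text
position: [0.6289, 0.1423, 0.205]
ft_force: [-1.6, 1.4, 0.5]
ft_force: [-1.8, 1.4, 0.3]
ft_force: [-1.0, 1.4, 0.3]
ft_force: [-0.9, 1.2, 0.6]
ft_force: [-1.4, 0.6, 1.3]
```

```bash
python3 -m creep '0.001 0 0 0;0.0012 0 0 0;0.0012 0 0 0' | egrep 'pos|force'
python3 -m creep '0 0 0 0'| grep force
python3 -m creep '0 0 0 0'| grep force
python3 -m creep '0 0 0 0'| grep force
python3 -m creep '0 0 0 0'| grep force
```

```text
position: [0.6302, 0.1424, 0.205]
ft_force: [-2.5, 2.4, 0.3]
ft_force: [-1.5, 1.1, 0.6]
ft_force: [-1.9, 1.3, 0.6]
ft_force: [-1.9, 0.7, 0.2]
ft_force: [-2.5, 1.0, -0.5]
```

```bash
python3 -m creep '0.0004 0 0 0;0.0007 0 0 0;0.0007 0 0 0' | egrep 'pos|force'
python3 -m creep '0 0 0 0;0 0 0 0;0 0 0 0;0 0 0 0'| egrep 'pos|force'
python3 -m creep '0 0 0 0;0 0 0 0'| grep force
python3 -m creep '0 0 0 0;0 0 0 0'| grep force
python3 -m creep '0 0 0 0;0 0 0 0'| grep force
python3 -m creep '0 0 0 0;0 0 0 0'| egrep 'pos|force'
python3 -c "
from h import *
p,d=grab_frame('side'); P=cloud('side',d)
st()"
```

```text
position: [0.631, 0.1424, 0.2049]
ft_force: [-2.1, 0.9, 0.1]
position: [0.631, 0.1424, 0.2049]
ft_force: [-2.2, 2.2, 1.0]
ft_force: [-2.5, 1.1, 0.3]
ft_force: [-1.9, 1.7, 1.0]
ft_force: [-2.6, 1.3, 0.5]
position: [0.631, 0.1424, 0.2049]
ft_force: [-1.0, 1.4, 0.4]
t 25.93 p [0.6309 0.1424 0.2049] F [-2.   1.2  0.9] w 0.0003 q [ 0.02  0.49 -0.4   1.54  0.19  1.16 -1.95]
[[0.999, 0.034, -0.005], [0.034, -0.999, 0.003], [-0.004, -0.003, -1.0]]
```

```bash
python3 -m creep '0.0005 0 0 0;0.001 0 0 0;0.001 0 0 0' | egrep 'pos|force'
python3 -m creep '0 0 0 0;0 0 0 0;0 0 0 0'| egrep 'pos|force'
python3 -m creep '0 0 0 0;0 0 0 0'| grep force
python3 -m creep '0 0 0 0;0 0 0 0'| grep force
python3 -m creep '0 0 0 0;0 0 0 0'| grep force
python3 -m creep '0 0 0 0;0 0 0 0'| grep force
python3 -m creep '0 0 0 0;0 0 0 0;0 0 0 0'| egrep 'pos|force'
python3 -c "
from h import *
p,d=grab_frame('side'); np.savez('pics/press.npz',p=p,d=d)"
```

```text
position: [0.632, 0.1424, 0.2049]
ft_force: [-2.2, 2.1, 0.7]
position: [0.632, 0.1424, 0.2049]
ft_force: [-0.9, 2.2, 0.7]
ft_force: [-1.6, 2.0, 0.7]
ft_force: [-2.1, 1.5, 0.2]
ft_force: [-2.0, 1.0, -0.0]
ft_force: [-3.3, 1.2, 0.8]
position: [0.632, 0.1424, 0.2049]
ft_force: [-1.1, 1.5, 0.4]
```

```bash
python3 - <<'E'
from h import *
t,dt=grab_frame('top'); np.savez('pics/topP.npz',p=t,d=dt)
a=np.load('pics/side7.npz')['p'];b=np.load('pics/press.npz')['p']; t0=np.load('pics/top0.npz')['p']
r=lambda p,x,y,w,h,s:cv2.resize(p[y:y+h,x:x+w],None,fx=s,fy=s,interpolation=cv2.INTER_CUBIC)
up=np.hstack([r(a,240,142,50,37,8),r(b,240,142,50,37,8)])
dn=np.hstack([r(t,195,135,80,60,5),r(t0,200,150,80,60,5)])
cv2.imwrite('pics/comp.png',np.vstack([up,dn]))
for X in([.649,.138,.2],[.6225,.1424,.205],[.640,.1424,.205],[.6385,.138,.22]): print((proj('side',np.array(X))-[240,142])*8+3.5)
E
```

```text
[147.83959598 152.2991946 ]
[103.23378446 166.895597  ]
[127.83373008 149.31572019]
[131.36985464 128.58662621]
```

View pics/comp.png

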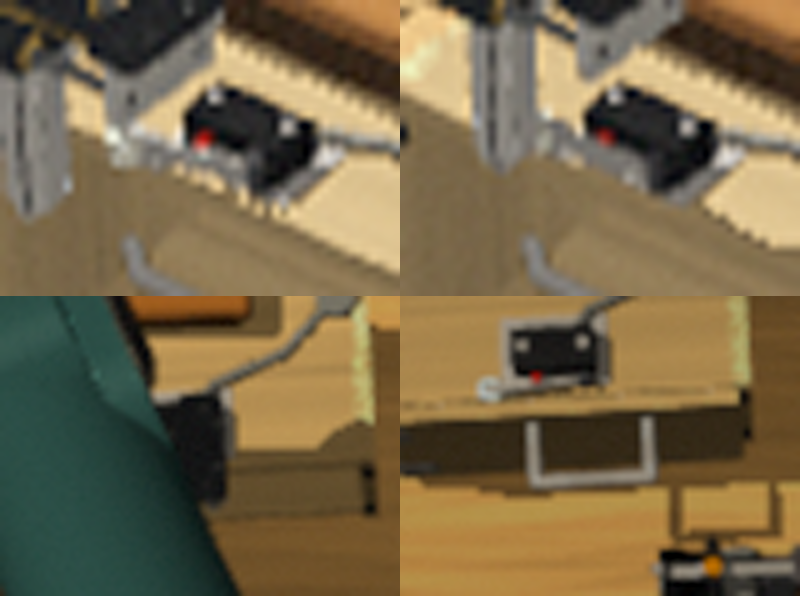

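The roller (right upper panel, about (548,135)) sits at the finger's −y corner, which explains the sideways force. I'll back off, shift 8 mm towards −y and press again squarely.

```bash
python3 -m creep '-0.005 0 0 0;-0.01 0 0 0;-0.018 0 0 0;-0.025 0 0 0;-0.025 0.004 0 0;-0.025 0.009 0 0;-0.025 0.009 0 0;-0.025 0.009 0 0' | egrep 'pos|force'
for k in 1; do python3 -m creep '0.002 0 0 0;0.004 0 0 0;0.006 0 0 0;0.007 0 0 0;0.007 0 0 0' | egrep 'pos|force'
python3 -m creep '0 0 0 0'| grep force
python3 -m creep '0 0 0 0'| grep force
python3 -m creep '0.001 0 0 0;0.002 0 0 0;0.003 0 0 0;0.003 0 0 0' | egrep 'pos|force'
python3 -m creep '0 0 0 0'| grep force
python3 -m creep '0 0 0 0'| grep force
python3 -m creep '0.001 0 0 0;0.002 0 0 0;0.003 0 0 0;0.003 0 0 0' | egrep 'pos|force'
python3 -m creep '0 0 0 0'| grep force
python3 -m creep '0 0 0 0'| grep force
done
```

```text
position: [0.6077, 0.1319, 0.205]
ft_force: [-1.5, 1.3, 0.1]
position: [0.6148, 0.1323, 0.2048]
ft_force: [-0.1, -0.3, 0.5]
ft_force: [0.7, 0.4, 0.3]
ft_force: [-0.5, 0.2, 0.6]
position: [0.6181, 0.1325, 0.2047]
ft_force: [0.0, 0.2, 0.6]
ft_force: [0.6, 0.2, 0.2]
ft_force: [0.2, -0.5, 0.1]
position: [0.6212, 0.1326, 0.2046]
ft_force: [-0.4, 0.2, -0.1]
ft_force: [0.9, 0.8, 0.2]
ft_force: [-0.2, 0.2, 0.5]
```

```bash
f(){ egrep 'pos|force' | cut -d: -f2 | tr '\n' ' '; }
python3 -m creep '0.001 0 0 0;0.002 0 0 0;0.002 0 0 0' |f
python3 -m creep '0 0 0 0'|f
python3 -m creep '0 0 0 0'|f; echo
python3 -m creep '0.001 0 0 0;0.002 0 0 0;0.002 0 0 0' |f
python3 -m creep '0 0 0 0'|f
python3 -m creep '0 0 0 0'|f; echo
python3 -m creep '0.001 0 0 0;0.002 0 0 0;0.002 0 0 0' |f
python3 -m creep '0 0 0 0'|f
python3 -m creep '0 0 0 0'|f
python3 -m creep '0 0 0 0'|f
python3 -c "
from h import *
p,d=grab_frame('side'); np.savez('pics/press2.npz',p=p,d=d)
a=np.load('pics/side7.npz')['p']
# roller/white blob centroid
for n,q in(('rel',a),('prev',np.load('pics/press.npz')['p']),('now',p)):
    g=q[150:170,250:275].astype(int); m=(g.min(2)>175); v,u=np.nonzero(m); print(n,m.sum(),u.mean()+250 if m.sum() else 0,v.mean()+150 if m.sum() else 0)
"
```

```text
[0.6233, 0.1328, 0.2045]  [-1.2, -0.1, 0.6]  [0.6233, 0.1328, 0.2045]  [-1.0, -0.2, 0.9]  [0.6233, 0.1328, 0.2045]  [-1.8, 1.6, 0.4] 
 [0.6254, 0.133, 0.2044]  [-1.8, 1.1, 0.8]  [0.6254, 0.133, 0.2044]  [-1.5, 1.4, 1.4]  [0.6255, 0.133, 0.2044]  [-2.1, 0.0, 1.2] 
 [0.6276, 0.1331, 0.2043]  [-1.3, 1.0, 0.6]  [0.6276, 0.1331, 0.2043]  [-1.6, 0.6, 0.2]  [0.6276, 0.1331, 0.2043]  [-1.6, 0.7, 0.3]  [0.6276, 0.1331, 0.2043]  [-2.6, 1.4, -0.8] rel 10 256.3 158.4
prev 2 258.0 155.5
now 1 262.0 158.0
```

```bash
f(){ egrep 'pos|force' | cut -d: -f2 | tr '\n' ' '; }
python3 -m creep '0.001 0 0 0;0.002 0 0 0;0.002 0 0 0' |f
python3 -m creep '0 0 0 0'|f
python3 -m creep '0 0 0 0'|f
python3 -m creep '0 0 0 0'|f; echo
python3 -m creep '0.001 0 0 0;0.002 0 0 0;0.002 0 0 0' |f
python3 -m creep '0 0 0 0'|f
python3 -m creep '0 0 0 0'|f
python3 -m creep '0 0 0 0'|f
python3 - <<'E'
from h import *
p,d=grab_frame('side'); np.savez('pics/press3.npz',p=p,d=d)
g0=cv2.cvtColor(np.load('pics/side7.npz')['p'],cv2.COLOR_BGR2GRAY).astype(np.float32)
# track the lever arm (window right of roller) vertically/horizontally
def pc(q,x0,y0,w,h):
    g=cv2.cvtColor(q,cv2.COLOR_BGR2GRAY); T=g0[y0:y0+h,x0:x0+w].astype(np.uint8)
    G=cv2.resize(g,None,fx=4,fy=4,interpolation=cv2.INTER_CUBIC);TT=cv2.resize(T,None,fx=4,fy=4,interpolation=cv2.INTER_CUBIC)
    S=G[(y0-8)*4:(y0+h+8)*4,(x0-8)*4:(x0+w+8)*4]; r=cv2.matchTemplate(S,TT,cv2.TM_CCOEFF_NORMED);_,m,_,l=cv2.minMaxLoc(r); return round(m,2),l[0]/4-8,l[1]/4-8
for n in('side7','press','press2','press3'):
    q=np.load('pics/%s.npz'%n)['p']; print(n,'lever',pc(q,257,158,12,8),'housing ref',pc(q,268,150,14,12))
print([ (proj('side',np.array([.63+k,.125,.213]))).round(2).tolist() for k in (0,.01)])
E
```

```text
[0.6298, 0.1332, 0.2043]  [-2.0, 1.6, 0.1]  [0.6298, 0.1332, 0.2043]  [-2.0, 1.2, 0.5]  [0.6298, 0.1332, 0.2043]  [-1.5, 0.2, 0.6]  [0.6298, 0.1332, 0.2043]  [-0.9, 1.5, 1.3] 
 [0.632, 0.1334, 0.2042]  [-1.8, 1.0, 0.9]  [0.632, 0.1333, 0.2042]  [-2.0, 1.4, 0.5]  [0.632, 0.1333, 0.2042]  [-1.8, 1.5, -0.3]  [0.632, 0.1334, 0.2042]  [-2.4, 2.1, 1.4] side7 lever (1.0, 0.0, 0.0) housing ref (1.0, 0.0, 0.0)
press lever (0.76, 0.25, -0.5) housing ref (1.0, 0.0, 0.0)
press2 lever (0.85, 0.0, -0.5) housing ref (0.99, 0.0, 0.0)
press3 lever (0.79, 0.0, -0.75) housing ref (0.99, 0.0, 0.0)
[[257.18, 161.5], [258.94, 160.24]]
```

```bash
f(){ egrep 'pos|force' | cut -d: -f2 | tr '\n' ' '; }
python3 -m creep '0.0005 0 0 0;0.001 0 0 0;0.001 0 0 0' |f
python3 -m creep '0 0 0 0'|f
python3 -m creep '0 0 0 0'|f
python3 -m creep '0 0 0 0'|f; echo
python3 -m creep '0.0005 0 0 0;0.001 0 0 0;0.001 0 0 0' |f
python3 -m creep '0 0 0 0'|f
python3 -m creep '0 0 0 0'|f
python3 -m creep '0 0 0 0'|f
python3 -m creep '0 0 0 0'|f
python3 -m creep '0 0 0 0'|f
```

```text
[0.633, 0.1334, 0.2042]  [-2.4, 1.4, 0.3]  [0.633, 0.1334, 0.2042]  [-4.1, 1.3, 1.6]  [0.633, 0.1335, 0.2041]  [-1.9, 2.3, 1.1]  [0.633, 0.1334, 0.2042]  [-3.2, 0.9, 1.2] 
 [0.634, 0.1336, 0.2041]  [-3.4, 2.3, 1.3]  [0.634, 0.1336, 0.2042]  [-3.9, 1.5, 1.2]  [0.634, 0.1336, 0.2041]  [-1.6, 1.6, 1.6]  [0.634, 0.1336, 0.2041]  [-2.3, 1.9, 1.0]  [0.634, 0.1336, 0.2042]  [-3.8, 1.7, 0.9]  [0.634, 0.1336, 0.2042]  [-3.8, 1.6, 1.6]
```

The force is climbing (about 3 N), so the lever has reached the plunger past the click but is well short of overtravel. Hold for over a second, then release straight back.

```bash
python3 -m creep '0 0 0 0;0 0 0 0;0 0 0 0;0 0 0 0;0 0 0 0;0 0 0 0;0 0 0 0;0 0 0 0' | egrep 'force|t:'
python3 -m creep '0 0 0 0;0 0 0 0;0 0 0 0;0 0 0 0' | egrep 'force|t:'
python3 -m creep '-0.003 0 0 0;-0.007 0 0 0;-0.015 0 0 0;-0.025 0 0 0;-0.04 0 0 0;-0.05 0 0 0;-0.05 0 0 0' | egrep 'pos|force|t:'
python3 -m creep '0 0 -0.02 0;0 0 -0.05 0;0 0 -0.08 0;0 0 -0.1 0;0 0 -0.11 0;0 0 -0.11 0' 0.65
python3 - <<'E'
from h import *
p,d=grab_frame('side'); P=cloud('side',d)
for y in (.094,.11,.126,.134,.142):
    q=P.reshape(-1,3); q=q[(q[:,2]>.206)&(q[:,2]<.225)&(abs(q[:,1]-y)<.004)&(q[:,0]>.6)&(q[:,0]<.72)]; print(y,len(q),q[:,0].min().round(3) if len(q) else '')
rel([.4786,.2825,.30],1.4)
E
```

```text
t: 33.97
tcp_rot: [-0.002, 1.0, 0.017, -0.003]
ft_force: [-2.0, 2.3, 0.1]
t: 34.3
tcp_rot: [-0.002, 1.0, 0.017, -0.003]
ft_force: [-3.4, 1.1, 0.3]
t: 34.88
position: [0.5824, 0.1319, 0.2049]
tcp_rot: [-0.002, 1.0, 0.017, -0.003]
ft_force: [0.2, 0.2, 0.6]
t: 35.38
position: [0.5838, 0.1317, 0.3167]
tcp_rot: [-0.002, 1.0, 0.017, -0.001]
ft_force: [1.0, 0.5, -0.6]
grip_width: 0.0323
0.094 13 0.643
0.11 17 0.638
0.126 20 0.623
0.134 8 0.624
0.142 8 0.627
t 35.43 p [0.5832 0.1315 0.3149] F [ 0.2 -1.2 -0.9] w 0.033 q [ 0.06  0.32 -0.42  1.53  0.13  1.33 -1.92]
[[0.999, 0.034, -0.004], [0.034, -0.999, 0.003], [-0.004, -0.003, -1.0]]
SHIFT -0.0993 -0.1544 0.0158 TW 0.0098
```

The lever has sprung back; the depth readings match the released state. Back to the handle.

```bash
python3 -m creep '-0.02 -0.03 0 0.01;-0.045 -0.07 0 0.01;-0.07 -0.11 0.005 0.01;-0.09 -0.14 0.01 0.01;-0.099 -0.154 0.015 0.01;-0.099 -0.154 0.015 0.01;-0.099 -0.154 0.015 0.01' | egrep pos
python3 -m creep '0 0 0.03 0;0 0 0.06 0;0 0 0.08 0;0 0 0.09 0;0 0 0.1 0;0 0 0.108 0;0 0 0.111 0;0 0 0.111 0' |egrep 'pos|force'
python3 -m creep '0 0 0 0;0 0 0 0;0 0 0 0' 0.8 
python3 -c "
from h import *
arc([-.05,-.12,-.2,-.28,-.36,-.44,-.52,-.6])"
```

```text
position: [0.4778, 0.2826, 0.299]
position: [0.4772, 0.2827, 0.1878]
ft_force: [0.2, -0.2, 0.1]
t: 36.93
position: [0.4775, 0.2829, 0.1885]
tcp_rot: [-0.001, 1.0, 0.013, -0.003]
ft_force: [-0.3, -1.1, 0.2]
grip_width: 0.0198
t 36.93 p [0.4775 0.2829 0.1885] F [-0.3 -1.1  0.2] w 0.0198 q [-0.18  0.35 -0.5   1.79  0.19  1.05 -2.29]
[[1.0, 0.026, -0.006], [0.026, -1.0, 0.002], [-0.006, -0.003, -1.0]]
-0.002 0.008 0 -0.05;-0.005 0.019 0 -0.12;-0.007 0.031 0 -0.20;-0.008 0.044 0 -0.28;-0.007 0.057 0 -0.36;-0.006 0.070 0 -0.44;-0.004 0.083 0 -0.52;-0.001 0.095 0 -0.60;
```

```bash
python3 -m creep '-0.002 0.008 0 -0.05;-0.005 0.019 0 -0.12;-0.007 0.031 0 -0.20;-0.008 0.044 0 -0.28;-0.007 0.057 0 -0.36;-0.006 0.070 0 -0.44;-0.004 0.083 0 -0.52;-0.001 0.095 0 -0.60'
python3 -c "
from h import *
arc([-.07,-.14,-.21,-.28,-.35,-.42,-.49,-.55])"
```

```text
t: 37.6
position: [0.4789, 0.1878, 0.1889]
tcp_rot: [-0.002, 0.951, 0.31, -0.002]
ft_force: [-1.6, 3.5, 4.0]
grip_width: 0.0188
t 37.6 p [0.4789 0.1878 0.1889] F [-1.6  3.5  4. ] w 0.0188 q [ 0.07  0.29 -0.58  1.89  0.18  1.02 -1.53]
[[0.808, 0.59, -0.005], [0.59, -0.808, 0.003], [-0.003, -0.005, -1.0]]
-0.003 0.011 0 -0.07;-0.005 0.022 0 -0.14;-0.007 0.033 0 -0.21;-0.008 0.044 0 -0.28;-0.008 0.056 0 -0.35;-0.007 0.067 0 -0.42;-0.005 0.078 0 -0.49;-0.003 0.087 0 -0.55;
```

```bash
python3 -m creep '-0.003 0.011 0 -0.07;-0.005 0.022 0 -0.14;-0.007 0.033 0 -0.21;-0.008 0.044 0 -0.28;-0.008 0.056 0 -0.35;-0.007 0.067 0 -0.42;-0.005 0.078 0 -0.49;-0.003 0.087 0 -0.55'
python3 -c "
from h import *
arc([-.06,-.12,-.18,-.24,-.3,-.35,-.39,-.41,-.43,-.45])"
```

```text
t: 38.27
position: [0.5278, 0.1151, 0.1887]
tcp_rot: [-0.003, 0.83, 0.558, -0.002]
ft_force: [-5.0, -0.3, 2.0]
grip_width: 0.0187
t 38.27 p [0.5278 0.1151 0.1887] F [-5.  -0.3  2. ] w 0.0187 q [ 0.25  0.35 -0.63  1.82  0.23  1.05 -0.86]
[[0.377, 0.926, -0.006], [0.926, -0.377, 0.003], [0.0, -0.006, -1.0]]
-0.003 0.009 0 -0.06;-0.005 0.019 0 -0.12;-0.007 0.028 0 -0.18;-0.008 0.038 0 -0.24;-0.008 0.047 0 -0.30;-0.008 0.056 0 -0.35;-0.008 0.062 0 -0.39;-0.007 0.065 0 -0.41;-0.007 0.068 0 -0.43;-0.007 0.072 0 -0.45;
```

```bash
python3 -m creep '-0.003 0.009 0 -0.06;-0.005 0.019 0 -0.12;-0.007 0.028 0 -0.18;-0.008 0.036 0 -0.23;-0.008 0.044 0 -0.28;-0.008 0.05 0 -0.32;-0.008 0.056 0 -0.35;-0.008 0.06 0 -0.38'
python3 -c "
from h import *
rel([.594,.083,.188],92)"
```

```text
t: 38.93
position: [0.5805, 0.0847, 0.1886]
tcp_rot: [-0.003, 0.709, 0.705, -0.001]
ft_force: [-3.9, -0.7, 1.9]
grip_width: 0.0186
t 38.93 p [0.5805 0.0847 0.1886] F [-3.9 -0.7  1.9] w 0.0186 q [ 0.32  0.45 -0.67  1.71  0.3   1.1  -0.45]
[[0.006, 1.0, -0.006], [1.0, -0.006, 0.002], [0.002, -0.006, -1.0]]
SHIFT -0.0016 0.0135 0.0005 TW -0.0405
```

```bash
f(){ egrep 'pos|force' | cut -d: -f2 | tr '\n' ' '; }
python3 -m creep '0 0.002 0 -0.01;-0.001 0.004 0 -0.02;-0.001 0.006 0 -0.03;-0.001 0.008 0 -0.04;-0.001 0.01 0 -0.04;-0.001 0.01 0 -0.04' |f
python3 -m creep '0 0.001 0 0;0 0.002 0 0;0 0.002 0 0'|f
python3 -m creep '0 0.001 0 0;0 0.002 0 0;0 0.002 0 0'|f
```

```text
[0.5904, 0.0831, 0.1885]  [-3.5, -3.1, 0.7]  [0.5921, 0.0827, 0.1885]  [-3.7, -3.1, 1.4]  [0.5937, 0.0823, 0.1885]  [-4.6, -2.3, 1.0]
```

```bash
f(){ egrep 'pos|force' | cut -d: -f2 | tr '\n' ' '; echo; }
python3 -m creep '0 0.001 0 0;0 0.002 0 0;0 0.002 0 0'|f
python3 -m creep '0 0.001 0 0;0 0.002 0 0;0 0.002 0 0'|f
python3 -m creep '0 0.001 0 0;0 0.0015 0 0;0 0.0015 0 0'|f
```

```text
[0.5953, 0.0818, 0.1884]  [-4.6, -4.0, 1.6] 
 [0.5967, 0.0815, 0.1884]  [-7.6, -4.2, 3.8] 
 [0.5968, 0.0814, 0.1883]  [-12.7, -2.4, 5.6]
```

```bash
f(){ egrep 'pos|force' | cut -d: -f2 | tr '\n' ' '; echo; }
python3 -m creep '0 0.001 0 0;0 0.001 0 0'|f
python3 -m creep '0 -0.001 0 0;0 -0.002 0 0;0 -0.003 0 0;0 -0.003 0 0' 0.6 |f
python3 -m creep '0 -0.002 0 0;0 -0.002 0 0;0 -0.002 0 0;0 -0.002 0 0' 0.6 |f
python3 -c "
from h import *
st()"
```

```text
[0.5967, 0.0813, 0.1883]  [-11.3, -2.8, 4.9] 
 [0.5938, 0.0813, 0.1885]  [0.4, -0.8, 0.1] 
 [0.5919, 0.0812, 0.1886]  [0.6, -0.6, 0.3] 
t 41.52 p [0.5919 0.0812 0.1886] F [ 0.6 -0.6  0.3] w 0.0375 q [ 0.32  0.47 -0.67  1.67  0.32  1.13 -0.42]
[[-0.031, 0.999, -0.016], [1.0, 0.03, -0.004], [-0.004, -0.016, -1.0]]
```

```bash
f(){ egrep 'pos|force' | cut -d: -f2 | tr '\n' ' '; echo; }
python3 -m creep '0 0 -0.01 0;0 0 -0.03 0;0 0 -0.06 0;0 0 -0.1 0;0 0 -0.14 0;0 0 -0.17 0;0 0 -0.18 0;0 0 -0.18 0' |f
python3 -m creep '0.03 -0.02 -0.02 0;0.06 -0.04 -0.03 0;0.1 -0.06 -0.03 0;0.14 -0.08 -0.03 0;0.18 -0.1 -0.03 0;0.21 -0.12 -0.03 0;0.24 -0.13 -0.03 0;0.25 -0.13 -0.03 0' |f
python3 -m creep '0 0 0 0;0 0 0 0'|f
python3 - <<'E'
from h import *
p,d=grab_frame('side');q,e=grab_frame('top'); np.savez('pics/end.npz',p=p,d=d,q=q,e=e)
P=cloud('side',d).reshape(-1,3)
s=P[(P[:,2]>.05)&(P[:,2]<.17)&(P[:,1]>-.02)&(P[:,1]<.22)&(P[:,0]>.6)&(P[:,0]<.66)]
a=np.polyfit(s[:,1],s[:,0],1); print('door face now',a,len(s))
T=np.load('pics/top0.npz')
P0=cloud('top',T['d']);P1=cloud('top',e)
for n,P in(('0',P0),('1',P1)):
    s=P.reshape(-1,3); h=s[(abs(s[:,2]-.2)<.008)&(s[:,0]<.602)&(s[:,0]>.57)&(s[:,1]>.02)&(s[:,1]<.12)]
    t=s[(s[:,2]>.219)&(s[:,2]<.23)&(s[:,0]>.62)&(s[:,0]<.66)&(s[:,1]>-.03)&(s[:,1]<.23)]
    print(n,'handle',len(h),h.mean(0).round(4) if len(h) else '', 'doortop',len(t),np.polyfit(t[:,1],t[:,0],1) if len(t)>5 else '')
    print(' bystanders z', [round(float(np.median(P[v-2:v+3,u-2:u+3,2])),3) for u,v in((147,188),(148,221),(406,192),(406,237),(329,158),(217,132))])
df=np.abs(q.astype(int)-T['p']).max(2)>60; print('changed px region', [ (int(x.min()),int(x.max())) for x in np.nonzero(df[110:280,100:430])] , df[110:280,100:430].sum())
cv2.imwrite('pics/endtop.png',cv2.resize(q[110:270,130:430],None,fx=2.6,fy=2.6)); st()
L=P1[205:240,315:375].reshape(-1,3); L=L[L[:,2]>.1]; print('lamp top',len(L),L.mean(0).round(3),L[:,2].max())
E
```

```text
[0.5954, 0.0826, 0.3719]  [-0.2, -0.1, -0.6] 
 [0.4541, 0.3331, 0.4022]  [-0.4, -0.7, -0.3] 
 [0.4536, 0.3334, 0.4013]  [0.6, -1.0, 0.1] 
door face now [-0.03663504  0.63283874] 818
0 handle 84 [0.5909 0.0706 0.2024] doortop 294 [-0.02920412  0.64096839]
 bystanders z [0.053, 0.004, 0.091, 0.029, 0.141, 0.247]
1 handle 81 [0.5908 0.071  0.2024] doortop 297 [-0.02692659  0.64051072]
 bystanders z [0.054, 0.006, 0.091, 0.029, 0.142, 0.248]
changed px region [(66, 169), (0, 265)] 8689
t 43.12 p [0.4548 0.3318 0.4016] F [ 0.4 -0.3 -0.3] w 0.0374 q [-0.02  0.29 -0.85  1.45  0.21  1.51 -0.83]
[[-0.036, 0.999, -0.013], [0.999, 0.036, -0.004], [-0.004, -0.013, -1.0]]
lamp top 72 [ 0.452 -0.303  0.315] 1.5341675539412225
```

```bash
python3 -c "
from station import *
print(finish_job())"
```

```text
the job is handed in; nothing more can be done
None
```

I did every step of the job in order and handed it in at about 43 s of the 72 s allowed, with the robot clear of everything. I never saw the click itself: I inferred it from the force on the fingertip.

- **Headlamp:** I lifted it off the hook and stood it upright near the middle of the black pad. Contact peaked at about 12 N for a moment before I let go. A picture taken right after release shows it standing.
- **Door opening:** I swung it to about 1.56 rad by the handle.
- **Switch press:** The first press met the roller off-centre at the corner of the fingers, at about 2 N, so I backed off and pressed again squarely. On the second press the force climbed to about 3 N, which puts the lever past the click at roughly 0.2 rad and well short of overtravel. I held it there for more than a second and let go. The depth readings then matched the released lever.
- **Door closing:** I pushed the door onto its bumpers with about 12 N.

**Last checks:** The door face, door top and handle measure the same as at the start to about 1 mm, so the door is shut. The depth readings at the bystanders I sampled were unchanged.

**Not confirmed:** I had used up the picture limit, so I could not view the final image. My last numeric check on the lamp was spoiled by bad depth pixels, so its final state rests on the earlier picture.

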